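# Fit the loaded microtube block on the vortex mixer and hold it down

### The job

Pick the blue microtube block up by its sides, keep it upright, and fit it on the vortex mixer: its square socket goes over the mixer's square drive post, which is out of sight under the block and rarely stops in the very middle, so turn the block square to the mixer and ease it about on top of the post until it drops on, without letting it fall. Then press it down against the post's spring as far as it goes, as for touch mixing (the mixer is switched off), and finish with the block still gripped and held down. Leave the other things on the worktop where they are.

Things in the scene. Friction and masses are not known exactly. Their poses are not given: they have to be found in the camera images.
- tube_block: Blue plastic block, 62 x 62 mm in plan, 45 mm tall, about 0.2 kg, standing upright, loaded with seven small tubes (red, yellow, white caps, fixed, up to 7 mm above its top). Origin at the centre of its underside, z up, x and y square to its sides. In the middle of the underside: a blind square socket 14.5 mm wide, 14 mm deep, chamfered 1.5 mm, parallel to the sides; any quarter turn fits.
- block_grip (a point): Point on the block's axis, 25 mm above its underside: a good height to grip it at, across two facing sides.
- mixer: Vortex mixer, grey and white, 165 mm long (x), 122 mm wide (y), fixed. Origin at the centre of its foot on the worktop, z up; the sloping panel with a black dial faces -x. On top: a steel ring 90 mm across (129 mm above the worktop), a black rubber boot (137 mm) and, standing out of the boot, the drive post: 12 mm square aluminium, flat top at 162 mm, sides parallel to the mixer's x and y.
- post_home (a point): Point on the mixer's middle axis, 162 mm above the worktop, level with the unpressed post's top. The post's own axis has stopped at random up to 4 mm from here in the mixer's x and up to 4 mm in its y, either way; it does not move sideways. Underside of the block above the worktop: 162 mm resting on the post's top (157 mm with the spring pressed), 148 mm dropped on, 143 mm pressed fully down.
- touch (a joint): How far the drive post is pressed down into the mixer (m): 0 free, 0.005 at its stop. Its spring starts to give at 3 N and takes 8 N at the stop; the block's own weight does not press it. The touch switch is closed beyond 0.003.
- cup_head: Black rubber single-tube cup of the mixer, 52 mm across and 36 mm tall, loose on the worktop near the robot. Not used. Origin at the centre of its underside.
- flat_head: Flat round mixer platform, grey with a black rubber top, 76 mm across and 24 mm tall, loose. Not used. Origin at the centre of its underside.
- pen: Blue and black pen, 130 mm long and 10 mm thick, lying loose along its x. Not used. Origin at the middle of its underside.
- tube_rack: Green rack 150 x 64 mm with long sample tubes, 96 mm tall over the caps, loose. Not used. Origin at the centre of its underside.
- stapler: Black and steel stapler, 140 mm long and 55 mm tall, loose. Not used. Origin at the middle of its underside.
- cotton_jar: Clear jar of cotton with a yellow lid, 96 mm across and 128 mm tall, loose. Not used. Origin at the centre of its underside.
- pump_bottle: Green pump bottle with a white nozzle, 68 mm across and 181 mm tall, loose. Not used. Origin at the centre of its underside.
Not all that is in view belongs to the job. Leave any pink look-alike of the mixer alone.

How it is judged:
By the outcome, as a careful person would: the job done as asked, in the order asked, and still so for the second after the job is handed in, while the arm keeps its last pose, push and grip.
It also fails if it takes over 70 s, if anything falls off the work surface, if the arm or the gripper's body presses on something with over 40 N, if the wrist force passes 120 N, or if a joint passes its speed limit or range.

### The arm

A 7-joint arm with a two-finger parallel gripper is mounted at the origin on the work surface. World frame = base frame: x ahead of the robot, y to its left, z up, the work surface at z = 0. Lengths are in m, angles in rad, forces in N, time in s.
With the tool pointing down it reaches from about 0.425 to 0.925 m from the base axis. Payload 6.8 kg.
Tool frame: the origin (TCP) lies between the finger pads, 19 mm behind the fingertips; this is the grasp point; z points along the fingers, y is the line along which they close (so a half turn about z gives the same grasp; the last joint's range is limited). The gripper opens to 85 mm and grips with 20 to 120 N. Pads are 22 mm wide; open, the fingers measure 114 mm over their backs; the gripper's body (76 mm by 85 mm) begins 54 mm behind the grasp point. The pads swing forward as they close: fully open they stand 13 mm farther back than shut.
Start: joints at [-1.299, 0.477, 0.022, 1.555, -0.011, 1.109, -0.083], TCP at [0.25, 0.627, 0.25] pointing down, gripper open.
Joint ranges: [-2.96, 2.96], [-0.34, 2.1], [-1.41, 1.46], [0.24, 2.44], [-1.37, 4.51], [0.17, 1.92], [-2.96, 2.96]. Speed limits (rad/s): [2.39, 2.39, 3.14, 3.14, 3.14, 3.14, 3.14].

### API

Orientations are given as a rotation vector (axis times angle).
In Python, from bench import r gives the robot as it stands.
- The arm moves only by the shell command python3 -m jog 'ROWS' [FORCE]. ROWS is JSON, a list of rows, each an object of numbers: "fingers": the finger opening in m, from 0 to 0.0854; "x", "y", "z": the shift along the tool's x, y, z in m; "rx", "ry", "rz": the turn, a rotation vector about the tool's x, y, z in degrees. In form: [{"fingers": .., "x": .., "y": .., "z": .., "rx": .., "ry": .., "rz": ..}, ...]. A call has 1 to 8 rows; each row shifts and turns the commanded pose from where the row before left it, along the tool's axes as they then stand; what a row does not reach is not made up. A row lasts 1/8 s, in which the tool goes at most 62.5 mm and 10.7 degrees, less where a joint would pass 70% of its speed; a pose out of reach is approached as far as the arm can. A call is refused whole if a number of a shift passes 0.0625 or a number of a turn 10.7, either way. A call with a gripper value outside its range is refused whole. The fingers move at their own pace and stop on an object; FORCE is the grip in N (left out, the last holds). Time passes only in rows, so rows that do not move let the fingers close. It gives the time, the measured TCP pose, the force, the opening and the grip force at its end, in the units of the state.
- r.get_obs(): the state, without advancing time (a new reading comes with each control period).
- r.grab_frame(name): name is "scene" or "side" or "wrist"; returns (picture, depth): 420x560x3 uint8, red, green, blue; 420x560 float32, m along the optical axis (not along the pixel's ray), 0 where there is no reading.
- r.get_calibration(name): a dict with "mtx" (3x3 intrinsics, pixels), "extrinsics" (4x4, takes a point from camera to world coordinates). Camera axes: x right, y down, z forward; pixel columns grow to the right and rows downward; lengths in m; the calibration is good to about 2 mm. A picture is of the moment at which its call begins: read the wrist's pose just before it. get_calibration takes no time and is no camera call; for the wrist camera it gives the pose at the moment of the call.
- r.hand_in(): hands the job in; it is judged then, once.
Trained networks look in the newest picture that a camera, given by its name, has taken for a name from the list of things; names that differ only in an ending like _2 or _b are one class to them, and where a whole thing is asked for, a point or a joint stands for the part that bears it (a point fixed in the world has none). Each returns a list of dicts, best first, with "score" (0 to 1); they miss things now and then, are a little off and sometimes report something else, mostly with a low value. They report only what shows in the picture. A call takes as long as a camera call. They do not tell look-alikes from the thing itself.
- r.search_frame(target, camera): "xyz" ([x, y, z] in m, in world coordinates, good to about 4 mm: the middle of the surface that is visible of it).
- r.landmark_of(target, camera): "xyz" ([x, y, z] in m, in world coordinates, good to about 4 mm: a listed point, or the origin of a listed thing).
The state is a dict: "clock": time; "joints": joint angles; "qvel": joint speeds; "tau": joint torques, N m; "tcp_pos": TCP position; "orientation": TCP orientation; "contact_force": force on the tool from outside, world axes, zero at the start; "moment": the same for the moment, N m; "grip_width": finger opening in m; "gripper_force": force on a finger pad.
Only numpy, scipy, OpenCV 4.12 (cv2) and the standard library are available. Lean on these libraries where they do the work, as an engineer would, in place of code of your own. Each camera call takes 0.05 s, during which the arm holds its last target. There are 200 camera calls.

## Working session

There is one attempt and no reset: what is moved stays moved. The work goes in short steps, Python scripts to look and compute and a shell command to move; the robot and the scene stay as the last step left them, time stands still between calls to the robot, and variables do not carry over. Pictures are saved under pics/ and viewed, at most 10 in all, crops included, and the job is handed in when it is done.

```bash
ls; mkdir -p pics
python3 - <<'E'
from bench import r
import cv2,numpy as np
ims=[]
for c in ["scene","side"]:
    p,d=r.grab_frame(c); cv2.imwrite(f"pics/{c}0.png",p[:,:,::-1])
    for t in ["tube_block","block_grip","mixer","post_home"]:
        try:
            for f in (r.landmark_of,r.search_frame):
                print(c,t,f.__name__,[(np.round(q["xyz"],3).tolist(),round(q["score"],2)) for q in f(t,c)])
        except Exception as e: print(c,t,e)
o=r.get_obs(); print(o["clock"],o["tcp_pos"],o["orientation"])
E
```

```text
pics
scene tube_block call [([0.574, 0.172, 0.001], 0.74), ([0.571, 0.173, 0.027], 0.38)]
scene tube_block call [([0.58, 0.165, 0.044], 0.94), ([0.404, -0.003, 0.027], 0.48)]
scene block_grip call [([0.571, 0.171, 0.026], 0.92)]
scene block_grip call [([0.577, 0.161, 0.046], 0.94), ([0.606, -0.199, 0.157], 0.65)]
scene mixer call [([0.604, -0.192, -0.002], 0.78), ([0.329, 0.163, -0.002], 0.78), ([0.574, 0.171, 0.005], 0.58)]
scene mixer call [([0.378, 0.13, 0.112], 0.9), ([0.636, -0.212, 0.121], 0.86), ([0.578, 0.161, 0.046], 0.74), ([0.408, -0.002, 0.024], 0.21)]
scene post_home call [([0.601, -0.191, 0.163], 0.66), ([0.332, 0.16, 0.161], 0.64)]
scene post_home call [([0.636, -0.214, 0.124], 0.72), ([0.378, 0.128, 0.113], 0.65)]
side tube_block call [([0.572, 0.173, 0.004], 0.57)]
side tube_block call [([0.564, 0.158, 0.047], 0.97), ([0.587, 0.006, 0.013], 0.31)]
side block_grip call [([0.569, 0.173, 0.022], 0.6)]
side block_grip call [([0.562, 0.161, 0.043], 0.89)]
side mixer call [([0.6, -0.193, 0.001], 0.77), ([0.336, 0.164, 0.002], 0.57)]
side mixer call [([0.328, 0.125, 0.096], 0.91), ([0.575, -0.232, 0.098], 0.87), ([0.583, -0.445, 0.11], 0.17)]
side post_home call [([0.601, -0.187, 0.162], 0.84), ([0.335, 0.163, 0.162], 0.65)]
side post_home call [([0.327, 0.127, 0.093], 0.85), ([0.576, -0.226, 0.095], 0.63)]
0.9 [0.2502246  0.62691624 0.25003839] [-5.92973964e-01 -3.08509985e+00 -7.64407615e-05]
```

View pics/scene0.png

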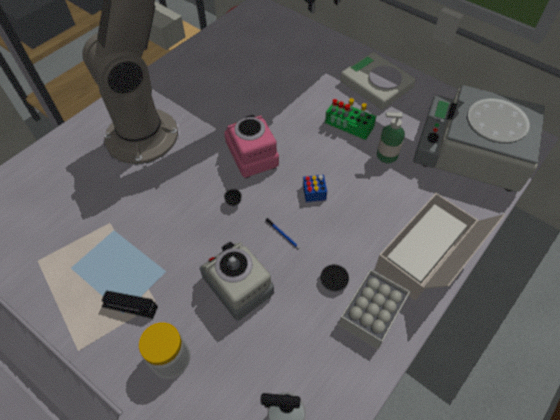

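View pics/side0.png

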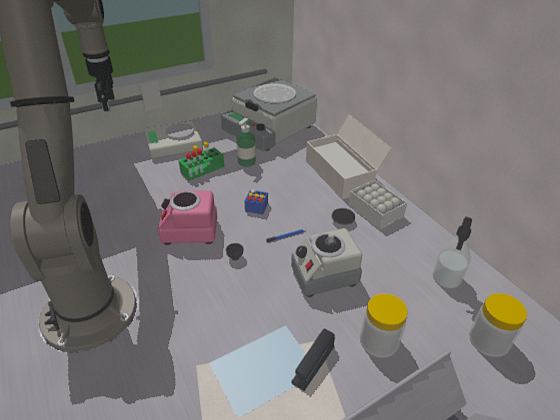

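Candidates for the mixer are the grey/white one at scene (236,275) and the pink one at (252,145). The grey/white one fits the description, and the pink one is the look-alike to leave alone. The block is at (315,188), blue with coloured caps. I'll confirm this in a crop and measure orientations from depth.

```bash
cat > h.py <<'E'
from bench import r
import cv2,numpy as np
from scipy.spatial.transform import Rotation as R
def cloud(c):
    K0=r.get_calibration(c); p,d=r.grab_frame(c)
    K=K0["mtx"];T=np.array(K0["extrinsics"]);v,u=np.mgrid[:420,:560]
    P=np.stack([(u-K[0][2])/K[0][0]*d,(v-K[1][2])/K[1][1]*d,d],-1)@T[:3,:3].T+T[:3,3]
    return p,d,P
def hsv(p): return cv2.cvtColor(p,cv2.COLOR_RGB2HSV)
def rect(m,P):
    q=P[m][:,:2].astype(np.float32); lo=np.percentile(q,.5,0);hi=np.percentile(q,99.5,0)
    return cv2.minAreaRect(q[((q>=lo-.003)&(q<=hi+.003)).all(1)]*1000)
def near(P,x,y,rad,z0,z1): return (np.hypot(P[...,0]-x,P[...,1]-y)<rad)&(P[...,2]>z0)&(P[...,2]<z1)
E
python3 - <<'E'
from h import *
crops=[]
for c in ["scene","side"]:
    p,d,P=cloud(c); H=hsv(p)
    b=near(P,.571,.172,.06,.008,.06)
    print(c,"block",rect(b,P),b.sum())
    m=near(P,.602,-.191,.11,.015,.12); print("mixer",rect(m,P))
    t=near(P,.602,-.191,.012,.15,.17); print("post",t.sum(),P[t].mean(0),rect(t,P) if t.sum()>3 else 0)
    T=np.array(r.get_calibration(c)["extrinsics"]);K=r.get_calibration(c)["mtx"]
    for X in [(.602,-.191,.13),(.571,.172,.03)]:
        q=K@(T[:3,:3].T@(np.array(X)-T[:3,3]));u,v=(q[:2]/q[2]).astype(int)
        crops.append(cv2.resize(p[max(v-40,0):v+40,u-50:u+50],(400,300),interpolation=cv2.INTER_CUBIC))
cv2.imwrite("pics/crop.png",np.vstack([np.hstack(crops[:2]),np.hstack(crops[2:])])[:,:,::-1])
T=r.get_calibration("wrist");o=r.get_obs()
A=np.eye(4);A[:3,:3]=R.from_rotvec(o["orientation"]).as_matrix();A[:3,3]=o["tcp_pos"]
print("tcp R\n",A[:3,:3].round(3),"\ncam in tcp\n",(np.linalg.inv(A)@T["extrinsics"]).round(3),T["mtx"])
E
```

```text
scene block ((574.5797119140625, 170.87864685058594), (62.92201614379883, 70.50033569335938), 45.85076904296875) 545
mixer ((601.9033203125, -194.99436950683594), (120.03758239746094, 166.5956573486328), 78.34093475341797)
post 32 [ 0.60491311 -0.19620776  0.15882449] ((604.0763549804688, -196.01300048828125), (12.20900821685791, 13.29637336730957), 78.6375961303711)
side block ((570.35791015625, 173.38128662109375), (70.7928466796875, 64.69892120361328), 46.229618072509766) 431
mixer ((596.5678100585938, -196.32907104492188), (119.73859405517578, 164.58065795898438), 78.68658447265625)
post 30 [ 0.60062239 -0.19750071  0.15940701] ((601.8848266601562, -196.0493927001953), (11.246216773986816, 12.811577796936035), 82.3770980834961)
tcp R
 [[-0.929  0.371 -0.   ]
 [ 0.371  0.929  0.   ]
 [ 0.     0.    -1.   ]] 
cam in tcp
 [[-0.001 -0.954 -0.299  0.076]
 [ 1.    -0.001 -0.    -0.   ]
 [ 0.    -0.299  0.954 -0.124]
 [ 0.     0.     0.     1.   ]] [[309.29877699   0.         283.18874839]
 [  0.         309.29877699 213.14846632]
 [  0.           0.           1.        ]]
```

View pics/crop.png

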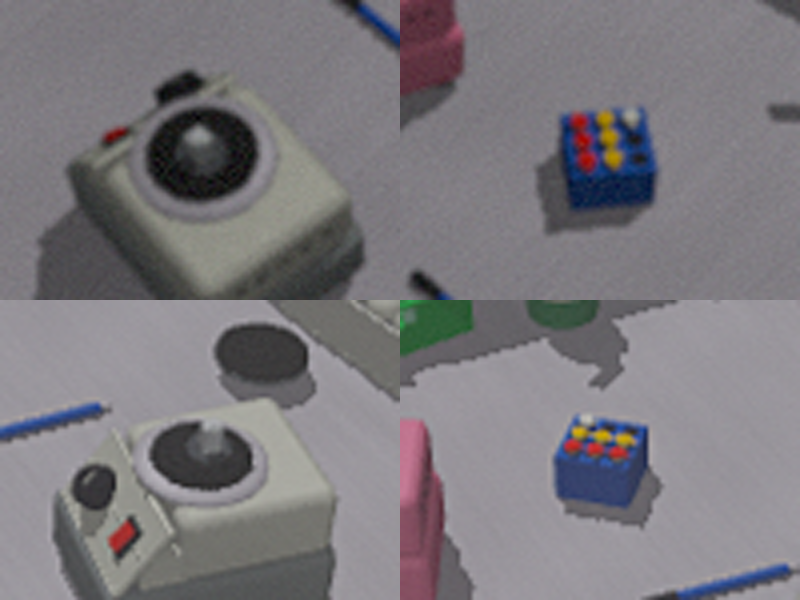

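The crop confirms it: the grey/white mixer (dial, steel ring, bare post) and the blue block with seven caps. The mixer's yaw is about -11.5° and the block's sides are at about 46°. I'll look at the post from the empty wrist first, passing over the block on the way.

```bash
python3 -m jog '[{"x":-0.0466,"y":-0.0305},{"x":-0.0466,"y":-0.0305},{"x":-0.0466,"y":-0.0305},{"x":-0.0466,"y":-0.0305},{"x":-0.0466,"y":-0.0305},{"x":-0.0466,"y":-0.0305},{"x":-0.0466,"y":-0.0305},{"x":-0.0466,"y":-0.0305}]'
cat >> h.py <<'E'
def to(x,y,z,yaw):
    "shift in tool axes (now) to world target; turn rz to make tool y point at yaw (mod 180)"
    o=r.get_obs();A=R.from_rotvec(o["orientation"]).as_matrix();p=o["tcp_pos"]
    cur=np.degrees(np.arctan2(A[1,1],A[0,1]));dz=-((yaw-cur+90)%180-90)
    print("clk",round(o["clock"],2),"tcp",np.round(p,4),"yaw",round(cur,1),"rz",round(dz,1),"shift",(A.T@(np.array([x,y,z])-p)).round(4),"F",np.round(o["contact_force"],1),"w",o["grip_width"],o["gripper_force"],"j7",round(o["joints"][6],2),"tilt",A[2].round(4))
E
python3 -c "
from h import *
to(.604,-.196,.26,78.5)"
```

```text
clk 1.0 tcp [0.2502 0.6269 0.25  ] yaw 68.2 rz -10.3 shift [-0.6337 -0.6331 -0.01  ] F [-0.1  0.1 -0.2] w 0.08549003757184793 0.0 j7 -0.08 tilt [ 0.  0. -1.]validation failed for argument at $[0]...
```

```bash
python3 -m jog '[{"fingers":0.085,"x":-0.0466,"y":-0.0305,"z":0,"rx":0,"ry":0,"rz":0},{"fingers":0.085,"x":-0.0466,"y":-0.0305,"z":0,"rx":0,"ry":0,"rz":0},{"fingers":0.085,"x":-0.0466,"y":-0.0305,"z":0,"rx":0,"ry":0,"rz":0},{"fingers":0.085,"x":-0.0466,"y":-0.0305,"z":0,"rx":0,"ry":0,"rz":0},{"fingers":0.085,"x":-0.0466,"y":-0.0305,"z":0,"rx":0,"ry":0,"rz":0},{"fingers":0.085,"x":-0.0466,"y":-0.0305,"z":0,"rx":0,"ry":0,"rz":0},{"fingers":0.085,"x":-0.0466,"y":-0.0305,"z":0,"rx":0,"ry":0,"rz":0},{"fingers":0.085,"x":-0.0466,"y":-0.0305,"z":0,"rx":0,"ry":0,"rz":0}]' 
python3 -c "
from h import *
to(.604,-.196,.26,78.5)"
```

```text
clock: 2.0
tcp_pos: [0.5069, 0.2606, 0.2503]
orientation: [0.593, 3.085, 0.001]
contact_force: [0.4, 0.1, 0.1]
grip_width: 0.0853
gripper_force: 0.0
clk 2.0 tcp [0.5069 0.2606 0.2503] yaw 68.2 rz -10.3 shift [-0.2594 -0.3881 -0.0099] F [0.4 0.1 0.1] w 0.0853080101939258 0.0 j7 0.66 tilt [-3.e-04  7.e-04 -1.e+00]
```

```bash
python3 -m jog '[{"fingers":0.085,"x":-0.032,"y":-0.0485,"z":0,"rx":0,"ry":0,"rz":0},{"fingers":0.085,"x":-0.032,"y":-0.0485,"z":0,"rx":0,"ry":0,"rz":0},{"fingers":0.085,"x":-0.032,"y":-0.0485,"z":0,"rx":0,"ry":0,"rz":0},{"fingers":0.085,"x":-0.032,"y":-0.0485,"z":0,"rx":0,"ry":0,"rz":0},{"fingers":0.085,"x":-0.032,"y":-0.0485,"z":0,"rx":0,"ry":0,"rz":0},{"fingers":0.085,"x":-0.032,"y":-0.0485,"z":0,"rx":0,"ry":0,"rz":0},{"fingers":0.085,"x":-0.032,"y":-0.0485,"z":0,"rx":0,"ry":0,"rz":0},{"fingers":0.085,"x":-0.032,"y":-0.0485,"z":-0.01,"rx":0,"ry":0,"rz":0}]'
python3 -m jog '[{"fingers":0.085,"x":0,"y":0,"z":0,"rx":0,"ry":0,"rz":-10.3},{"fingers":0.085,"x":0,"y":0,"z":0,"rx":0,"ry":0,"rz":0}]'
python3 - <<'E'
from h import *
to(.604,-.196,.26,78.5)
p,d,P=cloud("wrist"); cv2.imwrite("pics/w1.png",p[:,:,::-1])
t=near(P,.603,-.196,.02,.158,.17); print("post top",t.sum(),P[t].mean(0),rect(t,P))
v,u=np.nonzero(t); print(u.mean(),v.mean())
g=near(P,.603,-.194,.055,.125,.133); print("ring",P[g].mean(0),rect(g,P))
m=near(P,.603,-.194,.2,.06,.123);print("body",rect(m,P))
for q in r.landmark_of("post_home","wrist"): print(q)
E
```

```text
clock: 3.0
tcp_pos: [0.5997, -0.1947, 0.2596]
orientation: [-0.592, -3.084, -0.0]
contact_force: [1.1, -0.1, 0.8]
grip_width: 0.085
gripper_force: 0.0
clock: 3.25
tcp_pos: [0.5999, -0.1937, 0.2599]
orientation: [0.318, 3.125, 0.001]
contact_force: [-0.7, 1.2, 0.0]
grip_width: 0.0852
gripper_force: 0.0
clk 3.25 tcp [ 0.5999 -0.1937  0.2599] yaw 78.4 rz -0.1 shift [-0.0045 -0.0015 -0.0001] F [-0.7  1.2  0. ] w 0.08520291266414527 0.0 j7 1.71 tilt [-0.e+00  4.e-04 -1.e+00]
post top 257 [ 0.60363033 -0.19539104  0.16148366] ((604.10888671875, -195.51010131835938), (11.613020896911621, 12.439342498779297), 78.26415252685547)
282.52140077821014 225.4669260700389
ring [ 0.59595478 -0.19160805  0.12926773] ((601.484375, -192.60194396972656), (89.10176086425781, 89.59856414794922), 84.58711242675781)
body ((583.9782104492188, -261.676513671875), (258.6209716796875, 156.87957763671875), 78.00865936279297)
```

View pics/w1.png

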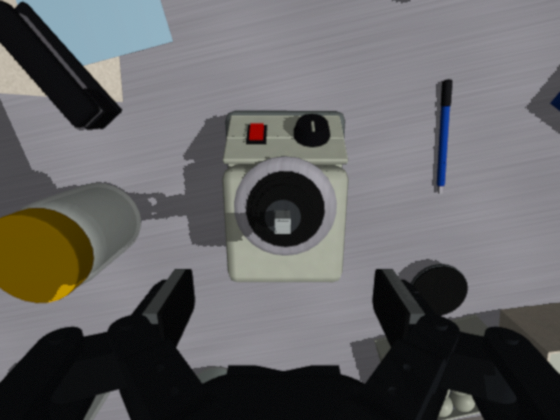

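The post is clear at wrist (282,225). It's square to the image and to the mixer's sides, its centre is at about (0.604,-0.1955), and its yaw is 78.4° as held. Now the block.

```bash
python3 -m jog '[{"fingers":0.085,"x":0.0144,"y":0.0504,"z":0,"rx":0,"ry":0,"rz":0},{"fingers":0.085,"x":0.0144,"y":0.0504,"z":0,"rx":0,"ry":0,"rz":0},{"fingers":0.085,"x":0.0144,"y":0.0504,"z":0,"rx":0,"ry":0,"rz":0},{"fingers":0.085,"x":0.0144,"y":0.0504,"z":0,"rx":0,"ry":0,"rz":0},{"fingers":0.085,"x":0.0144,"y":0.0504,"z":0,"rx":0,"ry":0,"rz":0},{"fingers":0.085,"x":0.0144,"y":0.0504,"z":0,"rx":0,"ry":0,"rz":0},{"fingers":0.085,"x":0.0144,"y":0.0504,"z":0,"rx":0,"ry":0,"rz":0}]'
python3 -m jog '[{"fingers":0.085,"x":0,"y":0,"z":0.03,"rx":0,"ry":0,"rz":8.1},{"fingers":0.085,"x":0,"y":0,"z":0.03,"rx":0,"ry":0,"rz":8.1},{"fingers":0.085,"x":0,"y":0,"z":0.03,"rx":0,"ry":0,"rz":8.1},{"fingers":0.085,"x":0,"y":0,"z":0.02,"rx":0,"ry":0,"rz":8.1},{"fingers":0.085,"x":0,"y":0,"z":0,"rx":0,"ry":0,"rz":0}]'
python3 - <<'E'
from h import *
p,d,P=cloud("wrist"); cv2.imwrite("pics/w2.png",p[:,:,::-1]); H=hsv(p)
b=near(P,.572,.172,.06,.036,.047)&(H[...,0]>105)&(H[...,0]<130)&(H[...,1]>100); R1=rect(b,P); print("top",b.sum(),R1,P[b][:,2].mean())
s=near(P,.572,.172,.06,.006,.047); print("all",rect(s,P))
to(R1[0][0]/1000,R1[0][1]/1000,.025,R1[2])
E
```

```text
clock: 4.22
tcp_pos: [0.5702, 0.1756, 0.2602]
orientation: [0.315, 3.126, 0.001]
contact_force: [1.3, -0.4, 0.1]
grip_width: 0.0848
gripper_force: 0.0
clock: 4.85
tcp_pos: [0.5695, 0.1735, 0.1485]
orientation: [-1.171, -2.913, 0.004]
contact_force: [-0.3, -0.1, 0.8]
grip_width: 0.085
gripper_force: 0.0
top 3650 ((572.929443359375, 172.935546875), (61.912105560302734, 62.501216888427734), 46.296573638916016) 0.0450557686661535
all ((573.0413818359375, 173.07598876953125), (62.26405334472656, 62.52704620361328), 46.31325149536133)
clk 4.9 tcp [0.5705 0.1735 0.1498] yaw 46.3 rz 0.0 shift [-0.0022  0.0014  0.1248] F [ 0.5  0.5 -0.3] w 0.08486684886758776 0.0 j7 0.56 tilt [ 4.0e-04 -1.1e-03 -1.0e+00]
```

View pics/w2.png

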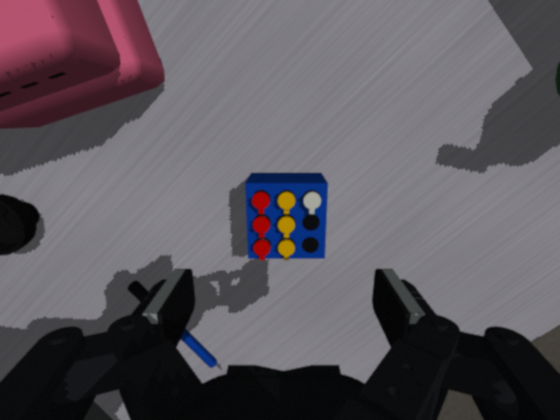

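The block is centred at (287,215), square to the fingers with free space on both sides. The pen at (215,365) and the pink mixer at top left are both clear. Going down to grip.

```bash
python3 -m jog '[{"fingers":0.085,"x":-0.0022,"y":0.0014,"z":0.035,"rx":0,"ry":0,"rz":0},{"fingers":0.085,"x":0,"y":0,"z":0.035,"rx":0,"ry":0,"rz":0},{"fingers":0.085,"x":0,"y":0,"z":0.035,"rx":0,"ry":0,"rz":0},{"fingers":0.085,"x":0,"y":0,"z":0.02,"rx":0,"ry":0,"rz":0},{"fingers":0.085,"x":0,"y":0,"z":0,"rx":0,"ry":0,"rz":0},{"fingers":0.055,"x":0,"y":0,"z":0,"rx":0,"ry":0,"rz":0},{"fingers":0.055,"x":0,"y":0,"z":0,"rx":0,"ry":0,"rz":0},{"fingers":0.055,"x":0,"y":0,"z":0,"rx":0,"ry":0,"rz":0}]' 60
python3 -m jog '[{"fingers":0.055,"x":0,"y":0,"z":0,"rx":0,"ry":0,"rz":0},{"fingers":0.055,"x":0,"y":0,"z":0,"rx":0,"ry":0,"rz":0}]'
python3 -c "
from h import *
to(.573,.173,.25,46.3)"
```

```text
clock: 5.9
tcp_pos: [0.5751, 0.1724, 0.0268]
orientation: [1.173, 2.912, 0.003]
contact_force: [0.2, 0.3, 6.6]
grip_width: 0.0611
gripper_force: 66.3
clock: 6.15
tcp_pos: [0.5751, 0.1724, 0.0268]
orientation: [1.173, 2.912, 0.003]
contact_force: [-0.5, 0.0, 7.2]
grip_width: 0.0611
gripper_force: 66.3
clk 6.15 tcp [0.5751 0.1724 0.0268] yaw 46.1 rz -0.2 shift [ 0.0016 -0.0004 -0.2232] F [-0.5  0.   7.2] w 0.06110667649117513 66.29646996036172 j7 0.62 tilt [-0.0011  0.0027 -1.    ]
```

```bash
python3 -m jog '[{"fingers":0.055,"x":0,"y":0,"z":-0.02,"rx":0,"ry":0,"rz":0},{"fingers":0.055,"x":0,"y":0,"z":-0.045,"rx":0,"ry":0,"rz":0},{"fingers":0.055,"x":0,"y":0,"z":-0.045,"rx":0,"ry":0,"rz":0},{"fingers":0.055,"x":0,"y":0,"z":-0.045,"rx":0,"ry":0,"rz":-8},{"fingers":0.055,"x":0,"y":0,"z":-0.045,"rx":0,"ry":0,"rz":-8},{"fingers":0.055,"x":0,"y":0,"z":-0.01,"rx":0,"ry":0,"rz":-8},{"fingers":0.055,"x":0,"y":0,"z":0,"rx":0,"ry":0,"rz":-8.2},{"fingers":0.055,"x":0,"y":0,"z":0,"rx":0,"ry":0,"rz":0}]'
python3 - <<'E'
from h import *
to(.6056,-.1958,.235,78.4)
p,d,P=cloud("wrist"); H=hsv(p); o=r.get_obs()
A=R.from_rotvec(o["orientation"]).as_matrix(); Q=(P-o["tcp_pos"])@A
b=(np.hypot(Q[...,0],Q[...,1])<.06)&(Q[...,2]<-.01)&(Q[...,2]>-.026)&(H[...,0]>105)&(H[...,0]<130)&(H[...,1]>100)
print(b.sum(),rect(b,Q),Q[b][:,2].mean()); cv2.imwrite("pics/w3.png",p[:,:,::-1])
E
```

```text
clock: 7.15
tcp_pos: [0.5736, 0.1718, 0.2363]
orientation: [0.322, 3.124, 0.001]
contact_force: [-0.4, 0.3, -1.8]
grip_width: 0.0608
gripper_force: 65.9
clk 7.15 tcp [0.5736 0.1718 0.2363] yaw 78.2 rz -0.2 shift [-0.1062 -0.3534  0.0011] F [-0.4  0.3 -1.8] w 0.06080243477787416 65.92906416248297 j7 1.04 tilt [-8.e-04  8.e-04 -1.e+00]
12455 ((2.064451217651367, -0.24623870849609375), (66.35646057128906, 63.26539993286133), 89.89665222167969) -0.018420676402081396
```

View pics/w3.png

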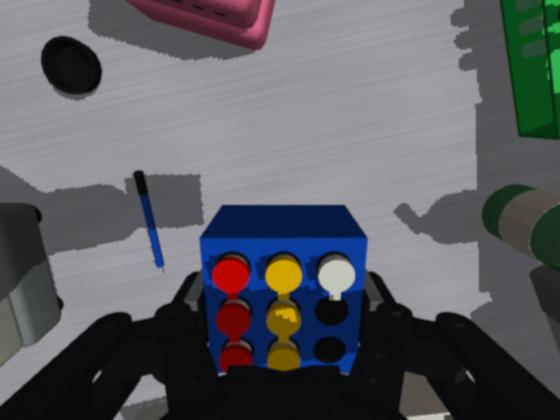

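The block is held square between the fingers (front edge at rows 205–238), clear of everything. Carrying it over the mixer.

```bash
python3 -m jog '[{"fingers":0.055,"x":-0.0132,"y":-0.0442,"z":0,"rx":0,"ry":0,"rz":0},{"fingers":0.055,"x":-0.0132,"y":-0.0442,"z":0,"rx":0,"ry":0,"rz":0},{"fingers":0.055,"x":-0.0132,"y":-0.0442,"z":0,"rx":0,"ry":0,"rz":0},{"fingers":0.055,"x":-0.0132,"y":-0.0442,"z":0,"rx":0,"ry":0,"rz":0},{"fingers":0.055,"x":-0.0132,"y":-0.0442,"z":0,"rx":0,"ry":0,"rz":0},{"fingers":0.055,"x":-0.0132,"y":-0.0442,"z":0,"rx":0,"ry":0,"rz":0},{"fingers":0.055,"x":-0.0132,"y":-0.0442,"z":0,"rx":0,"ry":0,"rz":0},{"fingers":0.055,"x":-0.0132,"y":-0.0442,"z":0,"rx":0,"ry":0,"rz":0}]'
python3 -m jog '[{"fingers":0.055,"x":0,"y":0,"z":0,"rx":0,"ry":0,"rz":-0.2},{"fingers":0.055,"x":0,"y":0,"z":0,"rx":0,"ry":0,"rz":0}]'
python3 - <<'E'
from h import *
p,d,P=cloud("wrist"); H=hsv(p); o=r.get_obs()
A=R.from_rotvec(o["orientation"]).as_matrix(); Q=(P-o["tcp_pos"])@A
B=(H[...,0]>105)&(H[...,0]<130)&(H[...,1]>100)&(np.abs(Q[...,1])<.035)
f=B&(Q[...,2]>-.012)&(Q[...,2]<.022)&(Q[...,0]>.025)&(Q[...,0]<.045)
print("front",f.sum(),np.median(Q[f],0)); z=Q[f]
pf=np.polyfit(z[:,2],z[:,0],1); yf=np.polyfit(z[:,1],z[:,0],1); print("face tilt deg",np.degrees(np.arctan(pf[0])),"yaw",np.degrees(np.arctan(yf[0])))
t=B&(Q[...,2]<-.016)&(Q[...,2]>-.021)&(Q[...,0]>-.03); print("top",t.sum(),Q[t].min(0),Q[t].max(0),"tilt",np.degrees(np.polyfit(Q[t][:,0],Q[t][:,2],1)[0]))
c=np.median(z[:,0])-.031; tx=A[:,0]
print("c",c); q=np.array([.604,-.1955])-c*tx[:2]; to(q[0],q[1],.235,78.4)
E
```

```text
clock: 8.2
tcp_pos: [0.6055, -0.1969, 0.2351]
orientation: [-0.324, -3.124, 0.0]
contact_force: [0.0, 0.3, -1.9]
grip_width: 0.0613
gripper_force: 66.0
clock: 8.45
tcp_pos: [0.6055, -0.1949, 0.2348]
orientation: [-0.316, -3.125, -0.001]
contact_force: [0.9, 0.3, -1.7]
grip_width: 0.0613
gripper_force: 66.0
front 3470 [ 0.03296611 -0.00140376  0.00181373]
face tilt deg -0.0287249250123859 yaw -0.13714502731378064
top 11440 [-0.02917813 -0.03317689 -0.02092143] [ 0.03373625  0.03029615 -0.01600041] tilt 0.1349741412147087
c 0.001966114753984921
clk 8.5 tcp [ 0.6058 -0.194   0.2348] yaw 78.5 rz 0.1 shift [-0.0005 -0.0018 -0.0002] F [ 0.8  0.5 -1.2] w 0.0613518214708194 65.98416504639317 j7 1.71 tilt [ 7.e-04  9.e-04 -1.e+00]
```

```bash
python3 -m jog '[{"fingers":0.055,"x":-0.0005,"y":-0.0004,"z":0.02,"rx":0,"ry":0,"rz":0},{"fingers":0.055,"x":0,"y":0,"z":0.02,"rx":0,"ry":0,"rz":0},{"fingers":0.055,"x":0,"y":0,"z":0.002,"rx":0,"ry":0,"rz":0},{"fingers":0.055,"x":0,"y":0,"z":0.001,"rx":0,"ry":0,"rz":0},{"fingers":0.055,"x":0,"y":0,"z":0.001,"rx":0,"ry":0,"rz":0},{"fingers":0.055,"x":0,"y":0,"z":0,"rx":0,"ry":0,"rz":0}]'
python3 -m jog '[{"fingers":0.055,"x":0,"y":0,"z":0.001,"rx":0,"ry":0,"rz":0},{"fingers":0.055,"x":0,"y":0,"z":0.001,"rx":0,"ry":0,"rz":0},{"fingers":0.055,"x":0,"y":0,"z":0.001,"rx":0,"ry":0,"rz":0},{"fingers":0.055,"x":0,"y":0,"z":0,"rx":0,"ry":0,"rz":0}]'
python3 -c "
from h import *
to(.6055,-.1945,.1885,78.4);print(r.get_obs()['moment'])"
```

```text
clock: 9.25
tcp_pos: [0.6064, -0.196, 0.1916]
orientation: [0.314, 3.125, 0.0]
contact_force: [0.5, 0.7, -1.9]
grip_width: 0.061
gripper_force: 66.0
clock: 9.75
tcp_pos: [0.6061, -0.196, 0.1878]
orientation: [-0.314, -3.126, -0.0]
contact_force: [0.5, 0.8, -2.3]
grip_width: 0.0616
gripper_force: 66.0
clk 9.75 tcp [ 0.6061 -0.196   0.1878] yaw 78.5 rz 0.1 shift [ 0.0009  0.0014 -0.0007] F [ 0.5  0.8 -2.3] w 0.061565336958194765 65.98682509182254 j7 1.73 tilt [ 3.e-04  0.e+00 -1.e+00]
[-0.04823827 -0.06979942  0.00578758]
```

No contact yet (only the weight shows). Continuing gently.

```bash
python3 -m jog '[{"fingers":0.055,"x":0,"y":0,"z":0.001,"rx":0,"ry":0,"rz":0},{"fingers":0.055,"x":0,"y":0,"z":0.001,"rx":0,"ry":0,"rz":0},{"fingers":0.055,"x":0,"y":0,"z":0,"rx":0,"ry":0,"rz":0}]'
python3 -m jog '[{"fingers":0.055,"x":0,"y":0,"z":0.001,"rx":0,"ry":0,"rz":0},{"fingers":0.055,"x":0,"y":0,"z":0,"rx":0,"ry":0,"rz":0}]'
python3 -c "
from h import *
to(.6055,-.1945,.1885,78.4);print(r.get_obs()['moment'])"
```

```text
clock: 10.12
tcp_pos: [0.6061, -0.196, 0.1859]
orientation: [-0.314, -3.126, -0.0]
contact_force: [1.0, -0.6, -1.5]
grip_width: 0.0614
gripper_force: 66.0
clock: 10.38
tcp_pos: [0.6061, -0.196, 0.1849]
orientation: [-0.314, -3.126, -0.0]
contact_force: [0.8, -0.4, -3.1]
grip_width: 0.0611
gripper_force: 66.0
clk 10.38 tcp [ 0.6061 -0.196   0.1849] yaw 78.5 rz 0.1 shift [ 0.0009  0.0014 -0.0036] F [ 0.8 -0.4 -3.1] w 0.06106545374888423 65.9870280425821 j7 1.73 tilt [ 1.e-04  0.e+00 -1.e+00]
[ 0.02925963  0.03082002 -0.01757017]
```

The underside is already about 3.5 mm below the post's top with no force, so the socket is over the post. Continuing down to the seat.

```bash
python3 -m jog '[{"fingers":0.055,"x":0,"y":0,"z":0.001,"rx":0,"ry":0,"rz":0},{"fingers":0.055,"x":0,"y":0,"z":0.001,"rx":0,"ry":0,"rz":0},{"fingers":0.055,"x":0,"y":0,"z":0.001,"rx":0,"ry":0,"rz":0},{"fingers":0.055,"x":0,"y":0,"z":0.001,"rx":0,"ry":0,"rz":0},{"fingers":0.055,"x":0,"y":0,"z":0,"rx":0,"ry":0,"rz":0}]'
python3 -m jog '[{"fingers":0.055,"x":0,"y":0,"z":0.001,"rx":0,"ry":0,"rz":0},{"fingers":0.055,"x":0,"y":0,"z":0.001,"rx":0,"ry":0,"rz":0},{"fingers":0.055,"x":0,"y":0,"z":0.001,"rx":0,"ry":0,"rz":0},{"fingers":0.055,"x":0,"y":0,"z":0.001,"rx":0,"ry":0,"rz":0},{"fingers":0.055,"x":0,"y":0,"z":0,"rx":0,"ry":0,"rz":0}]'
python3 -m jog '[{"fingers":0.055,"x":0,"y":0,"z":0.001,"rx":0,"ry":0,"rz":0},{"fingers":0.055,"x":0,"y":0,"z":0.001,"rx":0,"ry":0,"rz":0},{"fingers":0.055,"x":0,"y":0,"z":0,"rx":0,"ry":0,"rz":0}]'
python3 -c "
from h import *
to(.6055,-.1945,.1885,78.4);print(r.get_obs()['moment'])"
```

```text
clock: 11.0
tcp_pos: [0.6061, -0.196, 0.1809]
orientation: [-0.314, -3.126, -0.0]
contact_force: [-0.1, 0.2, -2.3]
grip_width: 0.0614
gripper_force: 66.0
clock: 11.62
tcp_pos: [0.6061, -0.196, 0.1769]
orientation: [-0.314, -3.126, -0.0]
contact_force: [0.6, 0.2, -0.7]
grip_width: 0.0611
gripper_force: 66.0
clock: 12.0
tcp_pos: [0.6061, -0.196, 0.175]
orientation: [-0.314, -3.126, -0.0]
contact_force: [-0.9, 0.1, -1.9]
grip_width: 0.0613
gripper_force: 66.1
clk 12.0 tcp [ 0.6061 -0.196   0.175 ] yaw 78.5 rz 0.1 shift [ 0.0009  0.0014 -0.0135] F [-0.9  0.1 -1.9] w 0.061253073308069284 66.11576573399361 j7 1.73 tilt [ 0.  0. -1.]
[ 0.01868583 -0.01122718  0.03538606]
```

```bash
python3 -m jog '[{"fingers":0.055,"x":0,"y":0,"z":0.001,"rx":0,"ry":0,"rz":0},{"fingers":0.055,"x":0,"y":0,"z":0.001,"rx":0,"ry":0,"rz":0},{"fingers":0.055,"x":0,"y":0,"z":0,"rx":0,"ry":0,"rz":0}]'
python3 -m jog '[{"fingers":0.055,"x":0,"y":0,"z":0.001,"rx":0,"ry":0,"rz":0},{"fingers":0.055,"x":0,"y":0,"z":0.001,"rx":0,"ry":0,"rz":0},{"fingers":0.055,"x":0,"y":0,"z":0,"rx":0,"ry":0,"rz":0}]'
python3 -m jog '[{"fingers":0.055,"x":0,"y":0,"z":0.001,"rx":0,"ry":0,"rz":0},{"fingers":0.055,"x":0,"y":0,"z":0,"rx":0,"ry":0,"rz":0}]'
```

```text
clock: 12.38
tcp_pos: [0.6062, -0.196, 0.1732]
orientation: [0.314, 3.126, 0.0]
contact_force: [-1.1, -0.0, 2.8]
grip_width: 0.0614
gripper_force: 66.2
clock: 12.75
tcp_pos: [0.6062, -0.1961, 0.1712]
orientation: [0.314, 3.126, 0.0]
contact_force: [-2.2, -0.0, 4.7]
grip_width: 0.0616
gripper_force: 66.5
clock: 13.0
tcp_pos: [0.6062, -0.196, 0.1701]
orientation: [0.314, 3.126, 0.0]
contact_force: [-1.5, 1.3, 5.2]
grip_width: 0.0611
gripper_force: 66.6
```

```bash
python3 -m jog '[{"fingers":0.055,"x":0,"y":0,"z":0.001,"rx":0,"ry":0,"rz":0},{"fingers":0.055,"x":0,"y":0,"z":0,"rx":0,"ry":0,"rz":0}]'
python3 -m jog '[{"fingers":0.055,"x":0,"y":0,"z":0.001,"rx":0,"ry":0,"rz":0},{"fingers":0.055,"x":0,"y":0,"z":0,"rx":0,"ry":0,"rz":0}]'
```

```text
clock: 13.25
tcp_pos: [0.6063, -0.1961, 0.1697]
orientation: [0.314, 3.125, 0.0]
contact_force: [-2.9, -0.1, 10.1]
grip_width: 0.061
gripper_force: 67.6
clock: 13.5
tcp_pos: [0.6064, -0.1961, 0.1696]
orientation: [0.314, 3.125, 0.001]
contact_force: [-5.6, 1.8, 14.9]
grip_width: 0.0613
gripper_force: 68.3
```

The stop is reached: the TCP stays at 0.1696 while the force climbs. One check from outside before handing in.

Run:
```python
from h import *
p,d,P=cloud("side"); crop=cv2.resize(p[170:310,230:430],(800,560),interpolation=cv2.INTER_CUBIC)
cv2.imwrite("pics/end.png",crop[:,:,::-1])
H=hsv(p);b=near(P,.604,-.195,.06,.13,.25)&(H[...,0]>105)&(H[...,0]<130)&(H[...,1]>100)
print(np.percentile(P[b][:,2],[1,99])); to(.6061,-.196,.1696,78.4)
```

```text
[0.13136328 0.19025779]
clk 13.55 tcp [ 0.6064 -0.1961  0.1696] yaw 78.5 rz 0.1 shift [0.0003 0.0001 0.    ] F [-5.5  2.1 14.6] w 0.061104612102898456 68.30669431714341 j7 1.74 tilt [-9.e-04  5.e-04 -1.e+00]
```

View pics/end.png

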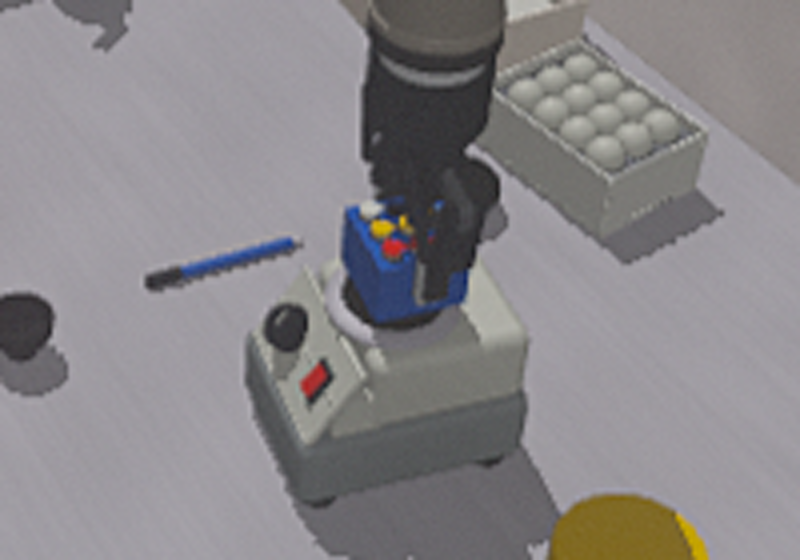

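The block sits upright and square on the mixer (crop 405,260), just above the boot, still gripped. The pen, the cup and the jar are where they were.

```bash
python3 -c "
from bench import r
print(r.hand_in())"
```

```text
the job is handed in; nothing more can be done
None
```

The block is on the grey mixer's drive post, pressed to the spring's stop with about 15 N on the tool, upright, still gripped and held down, and the job was handed in at about 13.6 s on the robot's clock.

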